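# Press the cap lid onto a deep-well plate with a toggle clamp

### The job

The deep-well plate in the sealing jig has its cap lid only set on loosely, standing proud. Swing the jig's toggle clamp over centre so that it locks down on the lid and presses it fully home, then swing the clamp back fully open and let go, leaving the sealed plate sitting in its nest. Let the clamp do the pressing: do not press on the plate or its lid yourself, and do not disturb the other things on the bench.

Things in the scene. Friction and masses are not known exactly. Their poses are not given: they have to be found in the camera images.
- fixture: Sealing jig fixed to the bench: aluminium base 12 mm thick (x -90..90, y -65..135 mm in its frame), low nest rails (top z 22 mm) round the plate, steel clamp bracket on the +y side (x -20..20, y 66..122, top z 100 mm). Origin: bench level under the nest's centre; z up. Clamp arm and handle swing in the plane x = 0; the handle is on the +y side.
- clamp (a joint): Handle angle, rad. 0: fully open (start), leaning 1.0 rad from upright towards +y of the jig, away from the plate; 1.0 upright; 1.20 dead centre; 1.26 locked on its stop, leaning 0.26 rad towards the plate. Hinge axis parallel to the jig's x, through y 102, z 52.6 mm of the jig's frame. Past dead centre the sprung foot keeps it locked; left fully open it stays open.
- handle_end (a point): Centre of the free end face of the handle's black grip, 150 mm from the handle's hinge.
- grip_mid (a point): On the axis of the handle's round black grip (24 mm diameter, from 60 to 150 mm from the hinge; a steel bar below it), 105 mm from the hinge. Push it from either side with shut fingers, or pinch it. It turns with friction and damping, takes a few newtons (under 10) all the way, over centre and back, and stays where it is left short of the lid.
- nest (a point): Centre of the nest's floor, on top of the base, 12 mm above the bench; axes as the jig's.
- plate_foot (a point): Centre of the underside of the white deep-well plate (128 x 86 mm, 40 mm high, 0.2 kg, loose in the nest); it lies at point nest when the plate is properly in its nest.
- lid_top (a point): Centre of the top face of the grey cap lid (124 x 82 x 8 mm) on the plate; 60 mm above the bench when home.
- lid (a joint): How far the lid stands proud of home on the plate, m: 0 = fully home, 0.005 to 0.008 at the start. It slides with about 4 N of friction and stays where it is left.
- reagent: Bystander: amber bottle, 64 mm diameter, 130 mm tall, loose on the bench; origin at the centre of its underside.
- spare_plate: Bystander: open white deep-well plate, 128 x 86 x 40 mm, loose on the bench; origin at the centre of its underside.
- tip_box: Bystander: closed tip box, white with a grey lid, 122 x 84 x 75 mm, loose on the bench; origin at the centre of its underside.
- clamp_arm (a joint): Angle of the clamp arm, rad, driven by the handle through a slightly springy linkage: 0 = standing up (start), leaning 0.06 rad towards +y, its top about 190 mm above the bench; about 1.55 when locked = nearly level over the plate, towards -y. Handle half way: about 60 % down. Steel bar 94 mm long, hinge at y 82, z 90 mm of the jig, with a round rubber foot (36 mm) at its end.
Things that resemble listed ones, but are neither listed nor needed, are in the scene too. What is shaped like the part that bears plate_foot but blue, purple or turquoise is not meant.

How it is judged:
On the way:
1. the clamp is locked past dead centre and the lid is pressed home (value of joint clamp above 1.22 rad and value of joint lid below 0.0012 m), for 0.2 s.
At the end, for the whole second after the job is handed in: The clamp handle is back within 0.15 rad of fully open and at rest, the lid is within 1.2 mm of home on the plate, and the plate lies flat in the nest within 5 mm of its place, at rest (value of joint clamp below 0.15 rad and velocity of joint clamp between -0.1 and 0.1 rad/s and value of joint lid below 0.0012 m and distance between plate_foot and nest below 0.005 m and angle between plate_foot's own z axis and vertical below 0.05 rad and linear speed of plate below 0.02 m/s); the robot touches nothing.
It fails at once if a bystander is moved more than 30 mm or tipped (distance of any of reagent, spare_plate, tip_box from where it was at the start of the episode above 0.03 m or angle between any of reagent, spare_plate, tip_box's own z axis and vertical above 0.4 rad).
It fails at once if the gripper presses on the plate or its lid with more than 5 N (contact force between any of the fingers, the arm and plate above 5 N).
It also fails if it takes over 51 s, if anything falls off the work surface, if the arm or the gripper's body presses on something with over 40 N, if the wrist force passes 120 N, or if a joint passes its speed limit or range.

### The arm

A 6-joint arm with a two-finger parallel gripper is mounted at the origin on the work surface. World frame = base frame: x ahead of the robot, y to its left, z up, the work surface at z = 0. Lengths are in m, angles in rad, forces in N, time in s.
With the tool pointing down it reaches from about 0.3 to 0.75 m from the base axis. Payload 8.5 kg.
Tool frame: the origin (TCP) lies on the centre line of the jaws, within the pads' length; the fingertips stand 25 mm ahead of it and the grasp point (between the pads) lies 6 mm ahead of it; z points along the fingers, x is the direction in which the jaws open and shut, and the axes are right-handed (so a half turn about z gives the same grasp; the last joint's range is limited). The gripper opens to 85 mm and grips with 20 to 120 N. Pads are 22 mm wide; open, the fingers measure 114 mm over their backs; the gripper's body (76 mm by 85 mm) begins 54 mm behind the grasp point. The pads swing forward as they close: fully open they stand 13 mm farther back than shut.
Start: joints at [0.953, 0.381, 1.297, -0, 1.464, -0.215], TCP at [0.216, 0.506, 0.256] pointing down, gripper open.
Joint ranges: [-3.11, 3.11], [-0.89, 2.33], [0.22, 2.48], [-1.42, 4.56], [0.17, 2.85], [-2.88, 2.88]. Speed limits (rad/s): [2.39, 2.39, 3.14, 3.14, 3.14, 3.14].

### API

Orientations are given as a unit quaternion [x, y, z, w].
In Python, from station import state, camera, calibration, sign_off, masks_of, place_of gives the robot as it stands. The module is installed in compiled form; this text tells all that it offers.
- The arm moves only by the tool step_arm, never from a script. Its argument "moves" is a list of rows, each a list of 2 entries, a list of its own where there are three numbers: the shift along the tool's x, y, z as a fraction of full scale, then the turn, a rotation vector about the tool's x, y, z as a fraction of full scale. A call has 1 to 5 rows; each row shifts and turns the pose as measured when the row begins, along the tool's axes as they then stand; what a row does not reach is not made up. Full scale, the value 1, is 40 mm for a shift and 30 degrees for a turn. A row lasts 1/10 s, in which the tool goes at most 50 mm and 8.59 degrees, less where a joint would pass 70% of its speed; a pose out of reach is approached as far as the arm can. A call with a number of a shift or a turn outside -1 to 1 is refused whole. A call with a gripper value outside its range is refused whole. "hand" is the finger opening in mm, from 0 to 85.4, set as the call begins (left out, the last holds). The fingers move at their own pace and stop on an object; "grip_force" is the grip in N (left out, the last holds). Time passes only in rows, so rows that do not move let the fingers close. It gives the time, the measured TCP pose, the force and the opening at its end, in the units of the state.
- state(): the state, without advancing time (a new reading comes with each control period).
- camera(name): name is "scene" or "top"; returns (picture, depth): 420x560x3 uint8, red, green, blue; 420x560 float32, m along the optical axis (not along the pixel's ray), 0 where there is no reading.
- calibration(name): a dict with "vertical_fov" (degrees; the focal length in pixels is half the picture's height over the tangent of half this angle, whatever the lens; pixels are square), "cx", "cy" (the principal point, pixels), "k1" (the pictures are not rectified: a ray, as slopes to the right and down, at radius r is drawn at 1 + k1 r^2 times it, then the intrinsics apply), "position" and "attitude" of the camera in the world. Camera axes: x right, y up, looking along -z (the intrinsics and any distortion apply to the point x, -y, -z); pixel columns grow to the right and rows downward; lengths in m; the calibration is good to about 2 mm. A picture is of the moment at which its call begins. calibration takes no time and is no camera call.
- sign_off(): hands the job in, once; it reports no verdict.
Trained networks look in the newest picture that a camera, given by its name, has taken for a name from the list of things; names that differ only in an ending like _2 or _b are one class to them, and where a whole thing is asked for, a point or a joint stands for the part that bears it (a point fixed in the world has none). Each returns a list of dicts, best first, with "p" (0 to 1); they miss things now and then, are a little off and sometimes report something else, mostly with a low value. They report only what shows in the picture. A call takes as long as a camera call. They do not tell look-alikes from the thing itself.
- masks_of(thing, camera): "pixels" (420x560 bool, what is visible of it).
- place_of(thing, camera): "at" ([x, y, z] in m, in world coordinates, good to about 4 mm: a listed point, or the origin of a listed thing).
The state is a dict: "t": time; "joint_positions": joint angles; "qvel": joint speeds; "tau": joint torques, N m; "tool_pos": TCP position; "eef_rot": TCP orientation; "contact_force": force on the tool from outside, world axes, zero at the start; "torque": the same for the moment, N m; "opening": finger opening in m.
Only numpy, scipy, OpenCV 4.12 (cv2) and the standard library are available. Lean on these libraries where they do the work, as an engineer would, in place of code of your own. Each camera call takes 0.05 s, during which the arm holds its last target.

## Working session

There is one attempt and no reset: what is moved stays moved. The work goes in short steps, Python scripts to look and compute and a tool call to move; the robot and the scene stay as the last step left them, time stands still between calls to the robot, and variables do not carry over. Pictures are saved under pics/ and viewed, and the job is handed in when it is done.

Besides the shell and the picture viewer there is one more tool, called after ">>>" as name([rows], argument=value, ...), one row to a line, values as JSON. step_arm: Moves the arm, as the interface text tells. Shift numbers are shares of 40 mm and turn numbers shares of 30 degrees, none past 1 either way. Its arguments: {"type":"object","properties":{"moves":{"type":"array"},"hand":{"type":"number"},"grip_force":{"type":"number"}},"required":["moves"]}

```bash
mkdir -p pics; cat > h.py <<'E'
import numpy as np, cv2
from scipy.spatial.transform import Rotation as R
from station import *
def save(n,im): cv2.imwrite(f'pics/{n}.png',cv2.cvtColor(im,cv2.COLOR_RGB2BGR))
def world(cam,depth):
    c=calibration(cam);f=210/np.tan(np.radians(c['vertical_fov'])/2)
    v,u=np.mgrid[0:420,0:560].astype(float)
    K=np.array([[f,0,c['cx']],[0,f,c['cy']],[0,0,1]])
    p=cv2.undistortPoints(np.stack([u,v],-1).reshape(-1,1,2),K,np.array([c['k1'],0,0,0.])).reshape(420,560,2)
    pc=np.stack([p[...,0]*depth,-p[...,1]*depth,-depth],-1)
    a=np.array(c['attitude']); Rm=R.from_quat(a).as_matrix() if a.size==4 else a.reshape(3,3)
    return pc@Rm.T+np.array(c['position'])
E
python3 - <<'E'
from h import *
print(state())
for n in('scene','top'):
    im,d=camera(n);save(n+'0',im);np.savez(n+'0.npz',im=im,d=d);print(calibration(n))
    for t in('fixture','handle_end','grip_mid','nest','plate_foot','lid_top','reagent','spare_plate','tip_box'):
        print(n,t,[(round(x['p'],2),np.round(x['at'],3).tolist()) for x in place_of(t,n)])
E
```

```text
{'t': 0.0, 'joint_positions': array([ 9.52757098e-01,  3.81200931e-01,  1.29827546e+00, -1.23470615e-05,
        1.46358574e+00, -2.15326281e-01]), 'qvel': array([-1.32335258e-03, -1.22911509e-03,  1.88933011e-03,  1.18078591e-03,
       -9.28058274e-04,  3.03831828e-05]), 'tau': array([ 1.83960387e-04, -4.48450649e+01, -2.31282020e+01, -1.35906093e-04,
        4.68558297e-03, -5.09124902e-05]), 'tool_pos': array([0.21541763, 0.50577609, 0.25570414]), 'eef_rot': array([ 8.34240290e-01,  5.51400580e-01, -6.83143857e-04,  2.70537080e-04]), 'contact_force': array([-0.42131136,  0.50370953,  0.61852957]), 'torque': array([ 0.04183607, -0.03243771,  0.04238522]), 'opening': 0.08503752471659044}
{'vertical_fov': 45.29810204685505, 'cx': 283.93826862519336, 'cy': 215.20105717950156, 'k1': -0.1588300583526859, 'position': array([ 1.1023483 , -0.87459006,  0.91034558]), 'attitude': array([0.43899459, 0.12390334, 0.24142517, 0.85653114])}
scene fixture [(0.79, [0.524, -0.034, 0.001]), (0.17, [0.562, 0.2, 0.136])]
scene handle_end [(0.51, [0.562, 0.2, 0.133])]
scene grip_mid [(0.56, [0.551, 0.1
[... 558 characters left out ...]
19354, 'position': array([0.44706986, 0.05141291, 1.07863804]), 'attitude': array([ 0.03485155, -0.02380508, -0.70324764,  0.70969109])}
top fixture []
top handle_end [(0.91, [0.555, 0.199, 0.133])]
top grip_mid [(0.7, [0.549, 0.156, 0.11]), (0.65, [0.554, 0.196, 0.132])]
top nest []
top plate_foot [(0.98, [0.777, -0.096, -0.002]), (0.97, [0.525, -0.026, 0.015]), (0.97, [0.742, 0.215, -0.0]), (0.66, [0.383, -0.22, -0.002])]
top lid_top [(0.96, [0.741, 0.207, 0.053]), (0.89, [0.777, -0.099, 0.051]), (0.85, [0.527, -0.029, 0.072]), (0.6, [0.384, -0.217, 0.047])]
top reagent [(0.97, [0.546, -0.186, -0.0])]
top spare_plate [(0.88, [0.585, 0.41, 0.001])]
top tip_box [(0.9, [0.325, 0.373, 0.001])]
```

View pics/scene0.png

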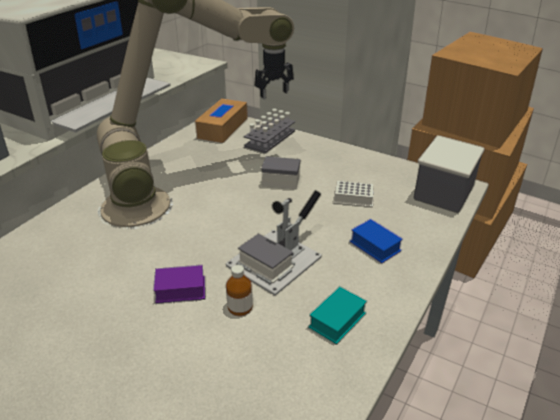

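View pics/top0.png

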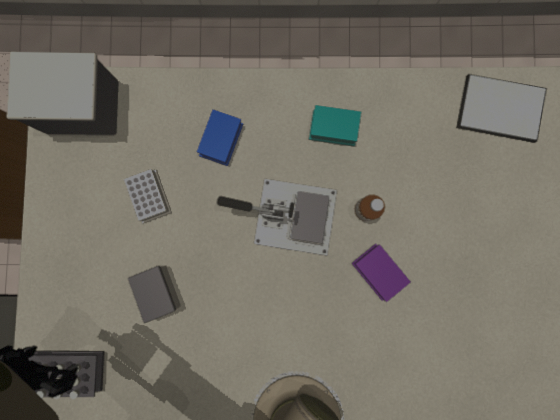

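The scene image shows the jig at about px (275,258), with the white plate and grey lid in its nest and the black handle at (311,203) leaning away from the plate.

Look-alikes for the plate in the top image:
- blue (220,137)
- turquoise (335,124)
- purple (381,272)
- spare plate (147,195)
- tip box (153,293)

I choose the white plate with the grey lid inside the jig at top (311,217), and the only black handle, at (235,204). Next I'll refine the jig pose and look at a close crop.

```bash
python3 - <<'E'
from h import *
z=np.load('top0.npz');im=z['im'];d=z['d'];W=world('top',d)
save('crop0',cv2.resize(im[160:270,200:350],None,fx=5,fy=5,interpolation=cv2.INTER_CUBIC))
reg=np.zeros(d.shape,bool);reg[170:265,205:345]=1
for n,lo,hi in(('lid',.055,.08),('base',.007,.017)):
    m=reg&(W[...,2]>lo)&(W[...,2]<hi)&(d>0)
    p=W[m]; r=cv2.minAreaRect((p[:,:2]*1000).astype(np.float32)); print(n,m.sum(),r,np.median(p[:,2]))
s=np.load('scene0.npz')
for n,Wd,dd,rg,img in(('top',W,d,(slice(185,225),slice(210,256)),im),('scene',world('scene',s['d']),s['d'],(slice(180,225),slice(296,325)),s['im'])):
    p=Wd[rg];c=img[rg].max(-1);m=(dd[rg]>0)&(p[...,2]>.08)&(c<70);q=p[m]
    mu=q.mean(0);u,sv,vt=np.linalg.svd(q-mu);print(n,len(q),mu,vt[0],q[:,:].max(0),q.min(0))
E
```

```text
lid 1616 ((532.3076171875, 25.76165771484375), (185.94700622558594, 124.02113342285156), 81.68013763427734) 0.06823765616806188
base 2429 ((526.7052612304688, 63.86621856689453), (210.5310821533203, 366.72796630859375), 3.154369592666626) 0.012770252935204285
top 298 [0.5508979  0.16110071 0.11994823] [-0.12753067 -0.83838923 -0.52994285] [0.56520863 0.20148279 0.14429211] [0.5374389  0.12178987 0.09267012]
scene 194 [0.55660705 0.15265011 0.11244   ] [0.11746675 0.83550428 0.53678129] [0.56789716 0.19210901 0.13960276] [0.54433161 0.11221844 0.0823292 ]
```

View pics/crop0.png

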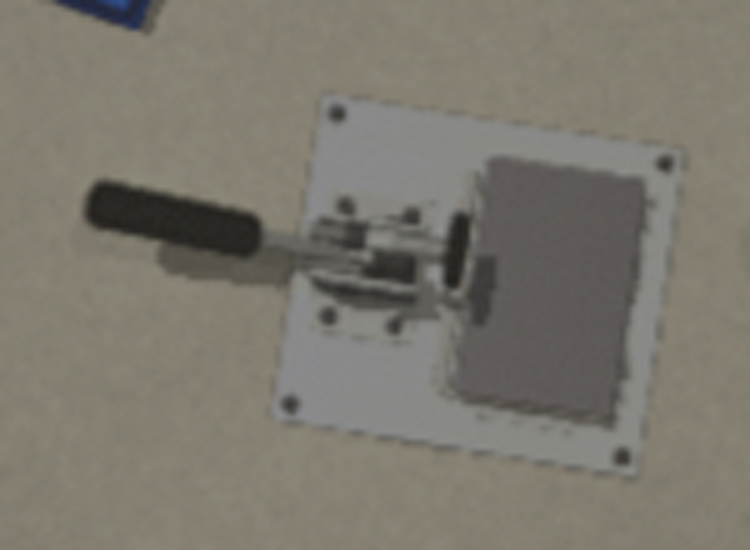

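The crop confirms the choice: the handle lies along the jig axis (yaw about -8.5°) and the foot is upright over the lid edge. I'll write a helper that works out moves in tool axes.

```bash
cat >> h.py <<'E'
YAW=np.radians(-8.5); J0=np.array([.524,-.028]); X=np.array([np.cos(YAW),np.sin(YAW)]); Y=np.array([-np.sin(YAW),np.cos(YAW)])
def grip(th,r=.120):
    f=1-th; return np.r_[J0+Y*(.102+r*np.sin(f)),.0526+r*np.cos(f)]
def delta(target,yaw=YAW,tilt=0):
    s=state();Rc=R.from_quat(s['eef_rot'])
    Rt=R.from_euler('z',yaw)*R.from_euler('x',np.pi+tilt)
    print('t',round(s['t'],2),'pos',s['tool_pos'].round(4),'open',round(s['opening'],4),'F',s['contact_force'].round(1))
    print('dpos tool mm',(Rc.inv().apply(np.array(target)-s['tool_pos'])*1000).round(1),'turn deg',np.degrees((Rc.inv()*Rt).as_rotvec()).round(1))
E
python3 - <<'E'
from h import *
for th in(0,.3,.6,.9,1.2,1.3):print(th,grip(th).round(3))
g=grip(0);delta(g+[0,0,.131])
E
```

```text
0 [0.554 0.173 0.117]
0.3 [0.551 0.149 0.144]
0.6 [0.546 0.119 0.163]
0.9 [0.541 0.085 0.172]
1.2 [0.536 0.049 0.17 ]
1.3 [0.534 0.038 0.167]
t 1.0 pos [0.2156 0.506  0.2563] open 0.0851 F [0.3 0.4 0.4]
dpos tool mm [-173.9  442.     7.9] turn deg [ 0.   0.  75.4]
```

>>> step_arm([
  [[-0.36, 0.92, 0], [0, 0, 0]],
  [[-0.36, 0.92, 0], [0, 0, 0]],
  [[-0.36, 0.92, 0], [0, 0, 0]],
  [[-0.36, 0.92, 0], [0, 0, 0]],
  [[-0.36, 0.92, 0], [0, 0, 0]],
], hand=85, grip_force=40)

```text
t: 1.5
tool_pos: [0.3583, 0.3661, 0.2562]
eef_rot: [0.832, 0.555, 0.0, -0.001]
contact_force: [0.2, 0.4, -0.1]
opening: 0.0854
```

>>> step_arm([
  [[0, 0, 0], [0, 0, 0.28]],
  [[0, 0, 0], [0, 0, 0.28]],
  [[0, 0, 0], [0, 0, 0.28]],
  [[0, 0, 0], [0, 0, 0.28]],
  [[0, 0, 0], [0, 0, 0.28]],
])

```text
t: 2.0
tool_pos: [0.3627, 0.3619, 0.2562]
eef_rot: [0.978, 0.21, 0.001, -0.0]
contact_force: [0.1, 0.3, -0.2]
opening: 0.0849
```

```bash
python3 -c "
from h import *
delta(grip(0)+[0,0,.131])"
```

```text
t 2.0 pos [0.3627 0.3619 0.2562] open 0.0849 F [ 0.1  0.3 -0.2]
dpos tool mm [ 96.6 251.1   7.9] turn deg [-0.  -0.1 32.8]
```

>>> step_arm([
  [[0, 0, 0], [0, 0, 0.28]],
  [[0, 0, 0], [0, 0, 0.28]],
  [[0, 0, 0], [0, 0, 0.28]],
  [[0, 0, 0], [0, 0, 0.28]],
  [[0, 0, 0], [0, 0, 0]],
])

```text
t: 2.5
tool_pos: [0.3628, 0.3618, 0.2564]
eef_rot: [0.996, -0.089, 0.001, -0.001]
contact_force: [-0.1, 0.3, 0.1]
opening: 0.085
```

```bash
python3 -c "
from h import *
delta(grip(0)+[0,0,.131])"
```

```text
t 2.5 pos [0.3628 0.3618 0.2564] open 0.085 F [-0.1  0.3  0.1]
dpos tool mm [221.6 152.3   8. ] turn deg [-0.1 -0.1 -1.7]
```

>>> step_arm([
  [[0.8, 0.55, 0], [0, 0, -0.05]],
  [[0.8, 0.55, 0], [0, 0, 0]],
  [[0.8, 0.55, 0], [0, 0, 0]],
  [[0.8, 0.55, 0], [0, 0, 0]],
  [[0.8, 0.55, 0], [0, 0, 0]],
])

```text
t: 3.0
tool_pos: [0.5068, 0.2284, 0.2572]
eef_rot: [0.998, -0.06, 0.001, -0.001]
contact_force: [0.0, 0.7, 0.7]
opening: 0.0852
```

```bash
python3 -c "
from h import *
delta(grip(0)+[0,0,.131])"
```

```text
t 3.0 pos [0.5068 0.2284 0.2572] open 0.0852 F [0.  0.7 0.7]
dpos tool mm [53.5 49.7  8.7] turn deg [-0.2 -0.1  1.6]
```

>>> step_arm([
  [[0.7, 0.65, 0.1], [0, 0, 0]],
  [[0.5, 0.45, 0.1], [0, 0, 0.03]],
  [[0, 0, 0], [0, 0, 0]],
])

```text
t: 3.3
tool_pos: [0.5539, 0.1734, 0.2482]
eef_rot: [0.998, -0.064, 0.001, -0.001]
contact_force: [-1.4, 0.7, 0.1]
opening: 0.0846
```

```bash
python3 -c "
from h import *
delta(grip(0)+[0,0,.131])
delta(grip(0)+[0,0,.006])
im,d=camera('top');save('top1',im);im,d=camera('scene');save('scene1',im[130:300,180:400].repeat(3,0).repeat(3,1))"
```

```text
t 3.3 pos [0.5539 0.1734 0.2482] open 0.0846 F [-1.4  0.7  0.1]
dpos tool mm [ 0.2  0.6 -0.3] turn deg [-0.1 -0.1  1.2]
t 3.3 pos [0.5539 0.1734 0.2482] open 0.0846 F [-1.4  0.7  0.1]
dpos tool mm [-1.000e-01  9.000e-01  1.247e+02] turn deg [-0.1 -0.1  1.2]
```

View pics/scene1.png

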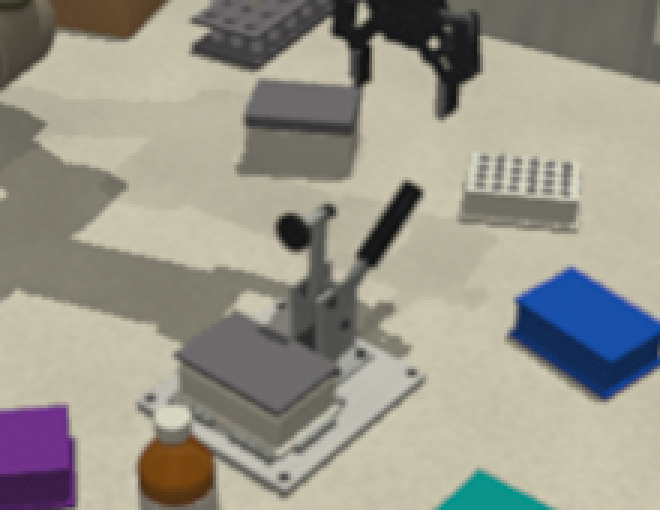

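The open gripper hangs above the handle's end (crop px 385,220), with its jaws on either side of the handle's plane. I'll descend.

>>> step_arm([
  [[0, 0, 0.8], [0, 0, 0.03]],
  [[0, 0, 0.8], [0, 0, 0]],
  [[0, 0, 0.8], [0, 0, 0]],
  [[0, 0, 0.6], [0, 0, 0]],
  [[0, 0, 0.2], [0, 0, 0]],
])

```text
t: 3.9
tool_pos: [0.5505, 0.1819, 0.1211]
eef_rot: [0.998, -0.062, 0.005, -0.003]
contact_force: [-0.1, -0.5, 0.1]
opening: 0.085
```

```bash
python3 -c "
from h import *
delta(grip(0)+[0,0,.006])
im,d=camera('scene');save('scene2',im[130:300,180:400].repeat(3,0).repeat(3,1))"
```

```text
t 3.9 pos [0.5505 0.1819 0.1211] open 0.085 F [-0.1 -0.5  0.1]
dpos tool mm [ 4.7  8.6 -2.3] turn deg [-0.3 -0.6  1.3]
```

View pics/scene2.png

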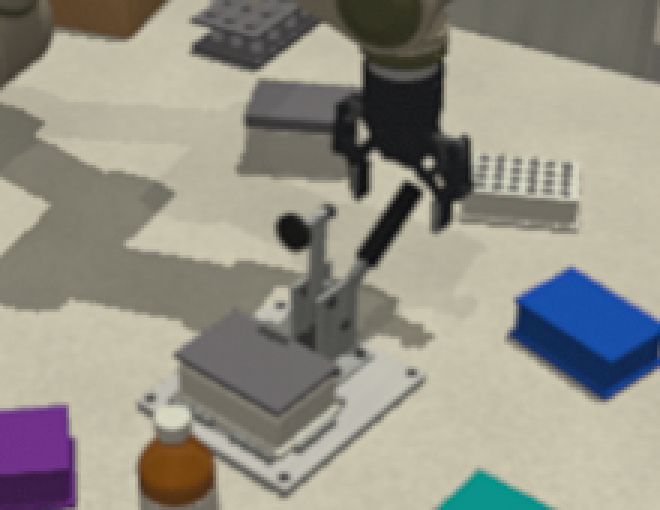

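The handle's end now sits between the jaws. I'll shift the small remaining offset and close.

>>> step_arm([
  [[0.12, 0.22, -0.04], [0, 0, 0.04]],
  [[0, 0, 0], [0, 0, 0]],
])

```text
t: 4.15
tool_pos: [0.5547, 0.1731, 0.1247]
eef_rot: [0.997, -0.072, 0.006, -0.003]
contact_force: [0.1, -0.1, 0.5]
opening: 0.0848
```

```bash
python3 -c "
from h import *
delta(grip(0)+[0,0,.006])"
```

```text
t 4.15 pos [0.5547 0.1731 0.1247] open 0.0848 F [ 0.1 -0.1  0.5]
dpos tool mm [-0.6  0.4  1.3] turn deg [-0.4 -0.7  0.2]
```

>>> step_arm([
  [[0, 0, 0], [0, 0, 0]],
  [[0, 0, 0], [0, 0, 0]],
  [[0, 0, 0], [0, 0, 0]],
  [[0, 0, 0], [0, 0, 0]],
  [[0, 0, 0], [0, 0, 0]],
], hand=20, grip_force=40)

```text
t: 4.65
tool_pos: [0.5539, 0.1733, 0.1284]
eef_rot: [0.997, -0.072, 0.007, -0.003]
contact_force: [-9.1, 2.2, 6.1]
opening: 0.0229
```

```bash
python3 -c "
from h import *
delta(grip(0)+[0,0,.006])
im,d=camera('scene');save('scene3',im[130:300,180:400].repeat(3,0).repeat(3,1))"
```

```text
t 4.65 pos [0.5539 0.1733 0.1284] open 0.0229 F [-9.1  2.2  6.1]
dpos tool mm [0.1 0.6 4.9] turn deg [-0.5 -0.7  0.2]
```

View pics/scene3.png

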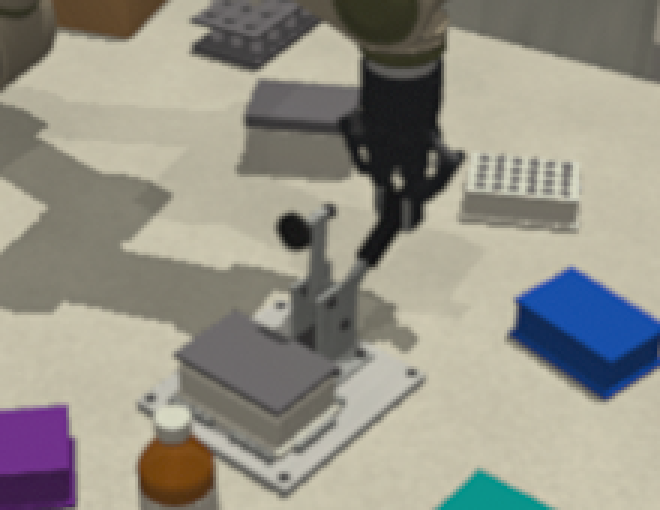

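>>> step_arm([
  [[0, 0.17, -0.24], [0, 0, 0]],
  [[0, 0.2, -0.22], [0, 0, 0]],
  [[0, 0.22, -0.2], [0, 0, 0]],
])

```text
t: 5.0
tool_pos: [0.5503, 0.1509, 0.1529]
eef_rot: [0.997, -0.072, 0.006, -0.005]
contact_force: [4.9, 2.4, -10.0]
opening: 0.0224
```

```bash
cat >> h.py <<'E'
def where():
    s=state();Rc=R.from_quat(s['eef_rot']);g=s['tool_pos']+Rc.apply([0,0,.006])
    y=(g[:2]-J0)@Y-.102;z=g[2]-.0526;f=np.arctan2(y,z)
    print('t',round(s['t'],2),'th',round(1-f,3),'r',round(np.hypot(y,z),4),'x',round((g[:2]-J0)@X,4),'open',round(s['opening'],4),'F',s['contact_force'].round(1),'M',s['torque'].round(2))
    Rj=R.from_euler('z',YAW)*R.from_euler('x',np.pi); print('rot err',np.degrees((Rc.inv()*Rj).as_rotvec()).round(1))
E
python3 -c "
from h import *
where()
im,d=camera('scene');save('scene4',im[130:300,180:400].repeat(3,0).repeat(3,1))"
```

```text
t 5.0 th 0.303 r 0.123 x -0.0003 open 0.0224 F [  4.9   2.4 -10. ] M [ 0.7  -0.66 -0.25]
rot err [-0.6 -0.7  0.2]
```

View pics/scene4.png

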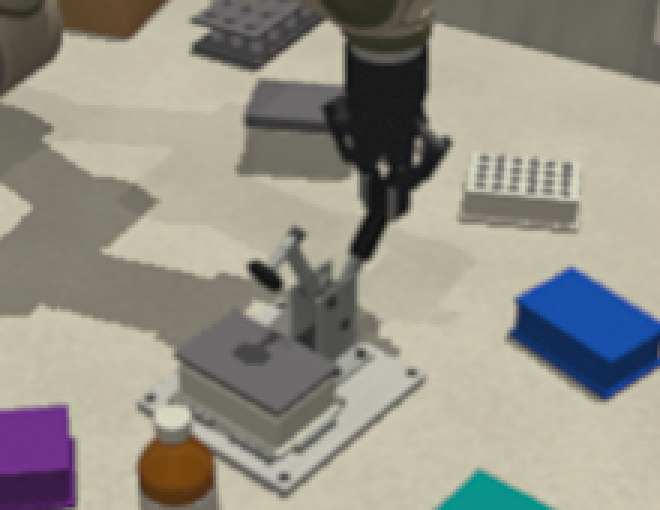

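It works: the handle is at about 0.30 rad and the arm is coming down. I'll continue along the arc.

>>> step_arm([
  [[0, 0.24, -0.18], [0, 0, 0]],
  [[0, 0.26, -0.16], [0, 0, 0]],
  [[0, 0.27, -0.13], [0, 0, 0]],
  [[0, 0.28, -0.1], [0, 0, 0]],
])

```text
t: 5.45
tool_pos: [0.5439, 0.1076, 0.1761]
eef_rot: [0.997, -0.073, 0.006, -0.007]
contact_force: [5.1, 2.5, -6.4]
opening: 0.0224
```

```bash
python3 -c "
from h import *
where()
im,d=camera('scene');save('scene5',im[130:300,180:400].repeat(3,0).repeat(3,1))"
```

```text
t 5.45 th 0.709 r 0.1226 x -0.0003 open 0.0224 F [ 5.1  2.5 -6.4] M [ 0.64 -0.65  0.01]
rot err [-0.9 -0.7  0.2]
```

View pics/scene5.png

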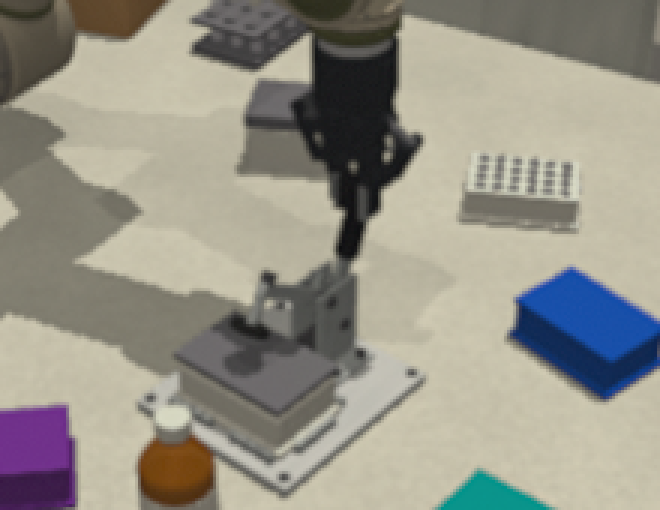

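>>> step_arm([
  [[0, 0.29, -0.07], [0, 0, 0]],
  [[0, 0.3, -0.04], [0, 0, 0]],
  [[0, 0.3, -0.01], [0, 0, 0]],
  [[0, 0.3, 0.02], [0, 0, 0]],
])

```text
t: 5.9
tool_pos: [0.5363, 0.0574, 0.1805]
eef_rot: [0.997, -0.072, 0.007, -0.007]
contact_force: [-0.7, 0.4, -0.1]
opening: 0.0201
```

```bash
python3 -c "
from h import *
where()"
```

```text
t 5.9 th 1.127 r 0.1229 x -0.0004 open 0.0201 F [-0.7  0.4 -0.1] M [-0.01  0.03 -0.01]
rot err [-0.9 -0.7  0.2]
```

The opening has dropped to 20 mm and the force is near zero, so the grip may have slipped. I'll look.

```bash
python3 -c "
from h import *
im,d=camera('scene');save('scene6',im[130:300,180:400].repeat(3,0).repeat(3,1))
im,d=camera('top');save('top6',im[150:270,190:350].repeat(4,0).repeat(4,1))"
```

```text
(no output)
```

View pics/scene6.png

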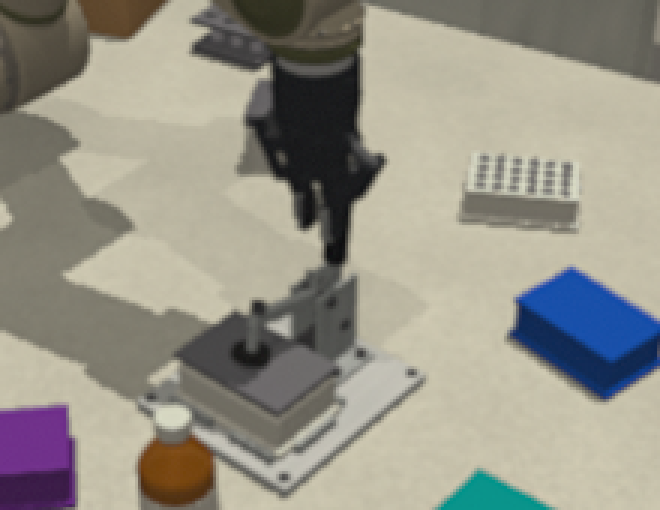

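View pics/top6.png

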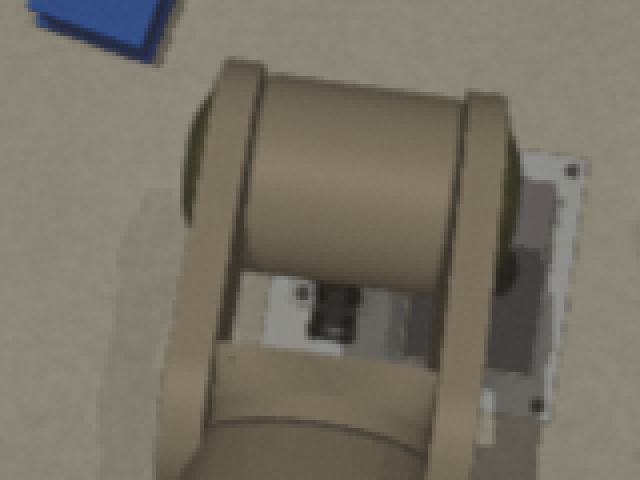

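The foot has touched the lid, and the grip slid off the handle towards the plate. The handle stands near upright. I'll lift over its end, shut the fingers and push from the +y side instead.

>>> step_arm([
  [[0, 0.1, -0.5], [0, 0, 0]],
  [[0, 0, -0.8], [0, 0, 0]],
  [[0, 0, -0.8], [0, 0, 0]],
  [[0, 0, 0], [0, 0, 0]],
], hand=20)

```text
t: 6.4
tool_pos: [0.5333, 0.0509, 0.2669]
eef_rot: [0.997, -0.074, 0.005, -0.006]
contact_force: [0.5, -0.5, -0.1]
opening: 0.0199
```

```bash
python3 -c "
from h import *
where();print(state()['tool_pos'])
im,d=camera('scene');save('scene7',im[130:300,180:400].repeat(3,0).repeat(3,1))
for c in('scene',):
  for t in ('handle_end','grip_mid'):
    for o in place_of(t,c):print(t,o['p'],o['at'],((o['at'][:2]-J0)@Y).round(4))"
```

```text
t 6.4 th 1.108 r 0.2095 x -0.0024 open 0.0199 F [ 0.5 -0.5 -0.1] M [-0.03  0.01  0.  ]
rot err [-0.8 -0.5  0. ]
[0.53333269 0.05089734 0.26693541]
handle_end 0.55 [0.5414, 0.088, 0.2006] 0.1173
grip_mid 0.52 [0.5394, 0.0789, 0.1545] 0.108
```

View pics/scene7.png

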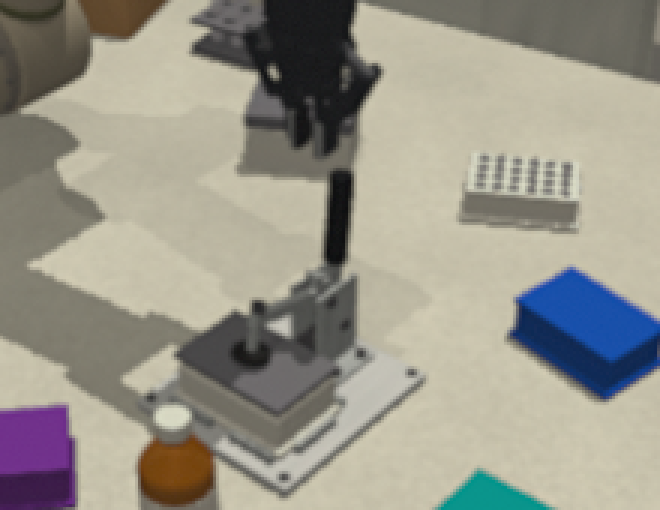

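The handle is clear of the gripper and at about 0.9 rad, with its end at crop px (340,175). I'll move 75 mm behind it and shut the fingers.

>>> step_arm([
  [[0, -0.8, 0], [0, 0, 0]],
  [[0, -0.8, 0], [0, 0, 0]],
  [[0, -0.4, 0], [0, 0, 0]],
  [[0, 0, 0], [0, 0, 0]],
  [[0, 0, 0], [0, 0, 0]],
], hand=0)

```text
t: 7.05
tool_pos: [0.5421, 0.1322, 0.2564]
eef_rot: [0.997, -0.074, -0.006, -0.006]
contact_force: [-0.3, 0.5, -0.0]
opening: 0.0005
```

```bash
python3 -c "
from h import *
where();s=state();print(s['tool_pos'],(s['tool_pos'][:2]-J0)@Y)"
```

```text
t 7.05 th 0.709 r 0.2065 x -0.0058 open 0.0005 F [-0.3  0.5 -0. ] M [-0.04  0.01  0.  ]
rot err [-0.6  0.7 -0. ]
[0.54212164 0.13223882 0.25644213] 0.16115728678687005
```

>>> step_arm([
  [[0.14, 0, 0.7], [0, 0, 0]],
  [[0, 0, 0.7], [0, 0, 0]],
  [[0, 0, 0.7], [0, 0, 0]],
  [[0, 0, 0], [0, 0, 0]],
])

```text
t: 7.45
tool_pos: [0.5462, 0.1288, 0.1686]
eef_rot: [0.997, -0.076, -0.007, -0.005]
contact_force: [-0.8, -0.6, 0.5]
opening: -0.0003
```

```bash
python3 -c "
from h import *
where();s=state();print(s['tool_pos'],(s['tool_pos'][:2]-J0)@Y)"
```

```text
t 7.45 th 0.526 r 0.1236 x -0.0013 open -0.0003 F [-0.8 -0.6  0.5] M [ 0.04  0.02 -0.05]
rot err [-0.5  0.8 -0.2]
[0.54624145 0.12883721 0.16859269] 0.1584019818044891
```

>>> step_arm([
  [[0, 0.3, 0], [0, 0, 0]],
  [[0, 0.3, 0], [0, 0, 0]],
  [[0, 0.3, 0], [0, 0, 0]],
])

```text
t: 7.75
tool_pos: [0.5413, 0.0911, 0.1708]
eef_rot: [0.997, -0.076, -0.005, -0.006]
contact_force: [0.3, 5.6, 0.0]
opening: 0.0003
```

```bash
python3 -c "
from h import *
where();s=state();print(s['tool_pos'],(s['tool_pos'][:2]-J0)@Y)"
```

```text
t 7.75 th 0.837 r 0.1137 x -0.0006 open 0.0003 F [0.3 5.6 0. ] M [ 1.04 -0.14  0.01]
rot err [-0.6  0.6 -0.2]
[0.54127852 0.09109189 0.17083662] 0.12033769677416137
```

>>> step_arm([
  [[0, 0.25, 0], [0, 0, 0]],
  [[0, 0.25, 0], [0, 0, 0]],
])

```text
t: 7.95
tool_pos: [0.5381, 0.0695, 0.1724]
eef_rot: [0.997, -0.076, -0.004, -0.007]
contact_force: [-0.0, 3.2, -2.3]
opening: 0.0005
```

```bash
python3 -c "
from h import *
where();s=state();print(s['tool_pos'],(s['tool_pos'][:2]-J0)@Y)
im,d=camera('scene');save('scene8',im[130:300,180:400].repeat(3,0).repeat(3,1))"
```

```text
t 7.95 th 1.03 r 0.1138 x -0.0005 open 0.0005 F [-0.   3.2 -2.3] M [ 0.61 -0.12 -0.04]
rot err [-0.8  0.5 -0.2]
[0.53809574 0.06945695 0.17239313] 0.09846994904498482
```

View pics/scene8.png

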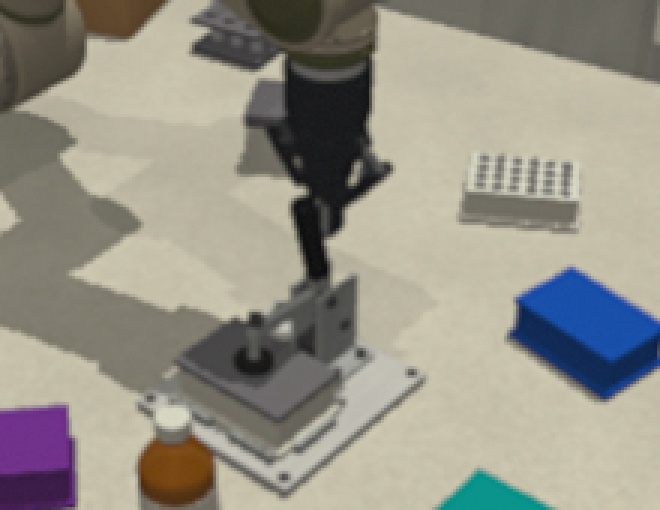

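The handle now leans towards the plate (crop px 310,235). I'll keep pushing gently until it meets the stop.

>>> step_arm([
  [[0, 0.12, 0], [0, 0, 0]],
])

```text
t: 8.1
tool_pos: [0.5376, 0.0671, 0.1727]
eef_rot: [0.997, -0.077, -0.003, -0.013]
contact_force: [11.3, 47.2, -13.0]
opening: 0.0005
```

>>> step_arm([
  [[0, 0.12, 0], [0, 0, 0]],
])

```text
t: 8.2
tool_pos: [0.5375, 0.0671, 0.1728]
eef_rot: [0.997, -0.077, -0.002, -0.02]
contact_force: [10.8, 39.4, -10.0]
opening: -0.0
```

>>> step_arm([
  [[0, 0.12, 0], [0, 0, 0]],
])

```text
t: 8.3
tool_pos: [0.5375, 0.067, 0.1729]
eef_rot: [0.997, -0.077, -0.0, -0.026]
contact_force: [9.4, 33.2, -7.8]
opening: -0.0003
```

It's firmly on the stop. I'll back off and check the lock.

>>> step_arm([
  [[0, -0.3, 0], [0.05, 0, 0]],
  [[0, -0.6, 0], [0.05, 0, 0]],
  [[0, -0.3, 0], [0, 0, 0]],
  [[0, 0, 0], [0, 0, 0]],
])

```text
t: 8.7
tool_pos: [0.5458, 0.1132, 0.1795]
eef_rot: [0.996, -0.077, 0.005, -0.052]
contact_force: [-1.4, -1.0, 1.0]
opening: 0.0
```

```bash
python3 -c "
from h import *
where();s=state();print(s['tool_pos'],(s['tool_pos'][:2]-J0)@Y)
im,d=camera('scene');save('scene9',im[130:300,180:400].repeat(3,0).repeat(3,1))
for c in('scene',):
  for t in ('handle_end','grip_mid','lid_top'):
    for o in place_of(t,c):print(t,o['p'],o['at'],((o['at'][:2]-J0)@Y).round(4))
W=world('scene',d);s0=np.load('scene0.npz');W0=world('scene',s0['d'])
m=np.zeros(d.shape,bool);m[235:265,238:295]=1
for w in(W0,W):
  q=w[m&(w[...,2]>.05)&(w[...,2]<.08)];xj=(q[:,:2]-J0)@X;yj=(q[:,:2]-J0)@Y
  k=(abs(xj)<.055)&(yj>-.036)&(yj<-.02);print(k.sum(),np.median(q[k,2]))
"
```

```text
t 8.7 th 0.669 r 0.1279 x 0.0007 open 0.0 F [-1.4 -1.   1. ] M [-0.09  0.04 -0.03]
rot err [-6.  -0.1 -0.4]
[0.54580554 0.113214   0.17950871] 0.14288594602320234
handle_end 0.84 [0.5378, 0.033, 0.1969] 0.0624
lid_top 0.92 [0.7758, -0.0981, 0.0453] -0.0321
lid_top 0.85 [0.7425, 0.217, 0.0495] 0.2746
lid_top 0.82 [0.5232, -0.0281, 0.064] -0.0002
lid_top 0.6 [0.3824, -0.2158, 0.0456] -0.2067
165 0.06441783823220226
170 0.05696409077361625
```

View pics/scene9.png

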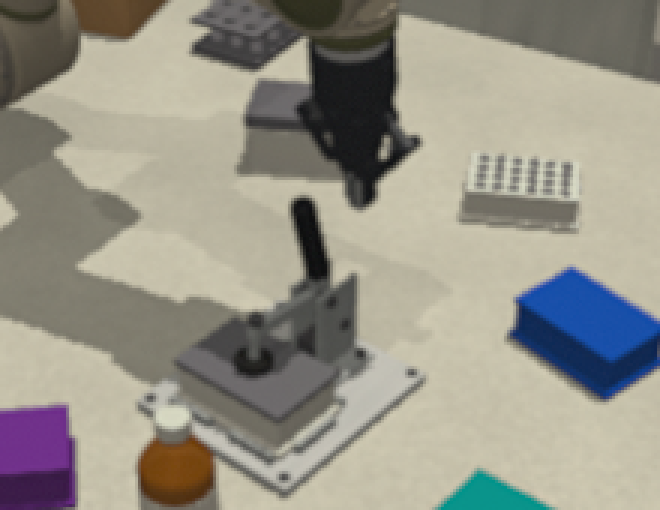

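The clamp is locked: the handle end reads jig y 62 mm, i.e. about 1.26 rad. The lid dropped 7.5 mm and is home. Next I'll go over the handle to its plate side.

>>> step_arm([
  [[0, 0, -0.8], [-0.2, 0, 0]],
  [[0, 0, -0.8], [0, 0, 0]],
  [[0, 0, -0.5], [0, 0, 0]],
  [[0, 0, 0], [0, 0, 0]],
])

```text
t: 9.3
tool_pos: [0.5447, 0.1057, 0.2646]
eef_rot: [0.997, -0.08, -0.002, 0.003]
contact_force: [0.8, 0.2, -0.6]
opening: -0.0002
```

```bash
cat >> h.py <<'E'
def jy():
    where();s=state();print('TCP jig x,y,z',((s['tool_pos'][:2]-J0)@X).round(4),((s['tool_pos'][:2]-J0)@Y).round(4),s['tool_pos'][2].round(4))
E
python3 -c "
from h import *
jy()"
```

```text
t 9.3 th 0.84 r 0.2087 x 0.0006 open -0.0002 F [ 0.8  0.2 -0.6] M [ 0.02  0.02 -0.04]
rot err [ 0.4  0.2 -0.7]
TCP jig x,y,z 0.0007 0.1353 0.2646
```

>>> step_arm([
  [[0, 0.8, 0], [0, 0, 0]],
  [[0, 0.8, 0], [0, 0, 0]],
  [[0, 0.8, 0], [0, 0, 0]],
  [[0, 0.4, 0], [0, 0, 0]],
  [[0, 0, 0], [0, 0, 0]],
])

```text
t: 9.8
tool_pos: [0.5244, -0.0103, 0.2602]
eef_rot: [0.997, -0.081, -0.005, 0.003]
contact_force: [0.4, 0.4, -0.0]
opening: 0.0001
```

```bash
python3 -c "
from h import *
jy()"
```

```text
t 9.8 th 1.397 r 0.2186 x -0.0023 open 0.0001 F [ 0.4  0.4 -0. ] M [-0.02 -0.02 -0.03]
rot err [ 0.4  0.5 -0.8]
TCP jig x,y,z -0.0023 0.0175 0.2602
```

>>> step_arm([
  [[0.05, 0, 0.7], [0, 0, 0]],
  [[0, 0, 0.7], [0, 0, 0]],
  [[0, 0, 0.45], [0, 0, 0]],
  [[0, 0, 0], [0, 0, 0]],
])

```text
t: 10.2
tool_pos: [0.5247, -0.0104, 0.1813]
eef_rot: [0.997, -0.082, -0.006, 0.003]
contact_force: [0.1, 0.1, 0.3]
opening: -0.0002
```

>>> step_arm([
  [[0, -0.3, 0], [0, 0, 0]],
  [[0, -0.3, 0], [0, 0, 0]],
  [[0, -0.3, 0], [0, 0, 0]],
])

```text
t: 10.5
tool_pos: [0.5315, 0.0266, 0.1835]
eef_rot: [0.997, -0.082, -0.005, 0.004]
contact_force: [-1.7, -5.0, 9.7]
opening: 0.0002
```

```bash
python3 -c "
from h import *
jy()
im,d=camera('scene');save('scene10',im[130:300,180:400].repeat(3,0).repeat(3,1))"
```

```text
t 10.5 th 1.359 r 0.1335 x -0.0007 open 0.0002 F [-1.7 -5.   9.7] M [-0.64  0.3   0.  ]
rot err [ 0.5  0.5 -0.9]
TCP jig x,y,z -0.0006 0.0551 0.1835
```

View pics/scene10.png

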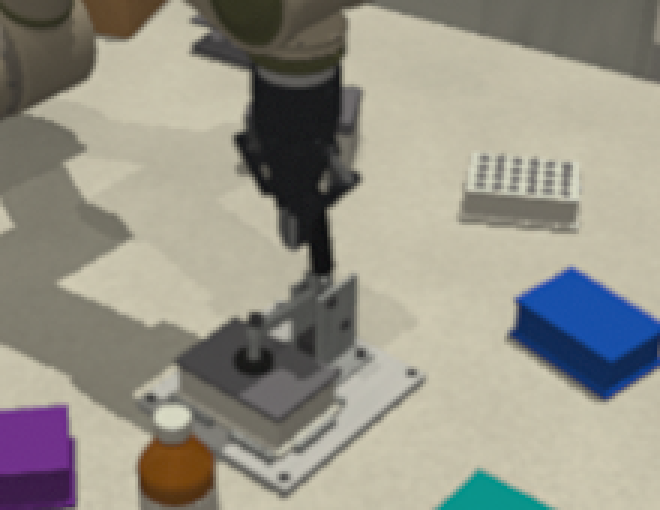

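>>> step_arm([
  [[0, -0.3, 0], [0, 0, 0]],
  [[0, -0.3, 0], [0, 0, 0]],
  [[0, -0.3, 0], [0, 0, 0]],
])

```text
t: 10.85
tool_pos: [0.5384, 0.0669, 0.1859]
eef_rot: [0.997, -0.081, -0.003, 0.005]
contact_force: [-2.4, -5.1, -2.3]
opening: 0.0003
```

```bash
python3 -c "
from h import *
jy()
im,d=camera('scene');save('scene11',im[130:300,180:400].repeat(3,0).repeat(3,1))"
```

```text
t 10.85 th 1.048 r 0.1274 x 0.0002 open 0.0003 F [-2.4 -5.1 -2.3] M [-0.84  0.28 -0.04]
rot err [ 0.6  0.3 -0.8]
TCP jig x,y,z 0.0002 0.096 0.1859
```

View pics/scene11.png

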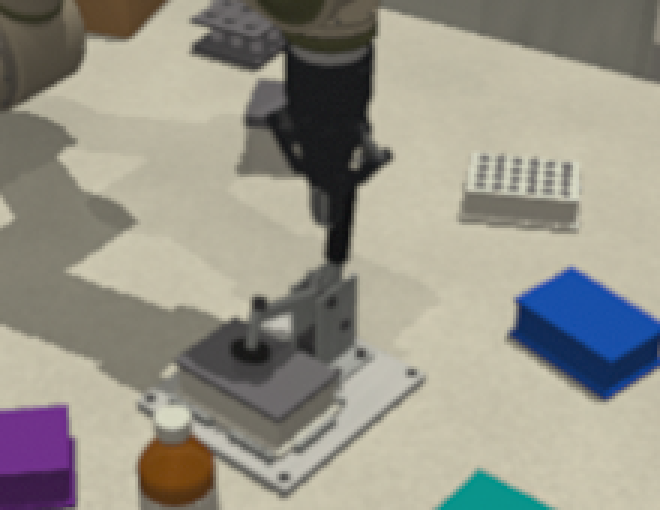

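The lever is off over-centre. I'll follow the arc with the fingertip.

>>> step_arm([
  [[0, -0.27, 0.05], [0, 0, 0]],
  [[0, -0.27, 0.07], [0, 0, 0]],
  [[0, -0.26, 0.1], [0, 0, 0]],
  [[0, -0.25, 0.12], [0, 0, 0]],
])

```text
t: 11.3
tool_pos: [0.5459, 0.1125, 0.1731]
eef_rot: [0.997, -0.08, -0.001, 0.006]
contact_force: [-1.7, -2.2, 2.0]
opening: 0.0001
```

```bash
python3 -c "
from h import *
jy()
im,d=camera('scene');save('scene12',im[130:300,180:400].repeat(3,0).repeat(3,1))"
```

```text
t 11.3 th 0.663 r 0.1213 x 0.0009 open 0.0001 F [-1.7 -2.2  2. ] M [-0.35  0.23  0.02]
rot err [ 0.7  0.1 -0.7]
TCP jig x,y,z 0.0009 0.1422 0.1731
```

View pics/scene12.png

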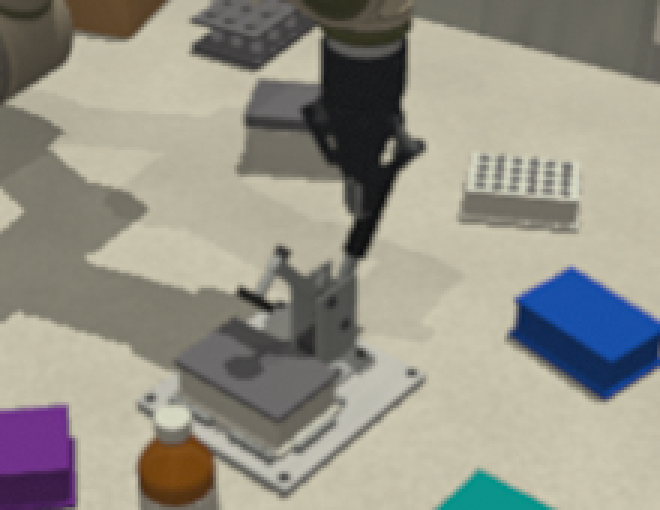

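>>> step_arm([
  [[0, -0.23, 0.14], [0, 0, 0]],
  [[0, -0.22, 0.16], [0, 0, 0]],
  [[0, -0.2, 0.18], [0, 0, 0]],
])

```text
t: 11.65
tool_pos: [0.5502, 0.1405, 0.152]
eef_rot: [0.997, -0.08, -0.001, 0.006]
contact_force: [-2.0, -3.1, 1.8]
opening: 0.0001
```

```bash
python3 -c "
from h import *
jy()
im,d=camera('scene');save('scene13',im[130:300,180:400].repeat(3,0).repeat(3,1))"
```

```text
t 11.65 th 0.368 r 0.1158 x 0.001 open 0.0001 F [-2.  -3.1  1.8] M [-0.65  0.3  -0.03]
rot err [ 0.7  0.1 -0.7]
TCP jig x,y,z 0.001 0.1705 0.152
```

View pics/scene13.png

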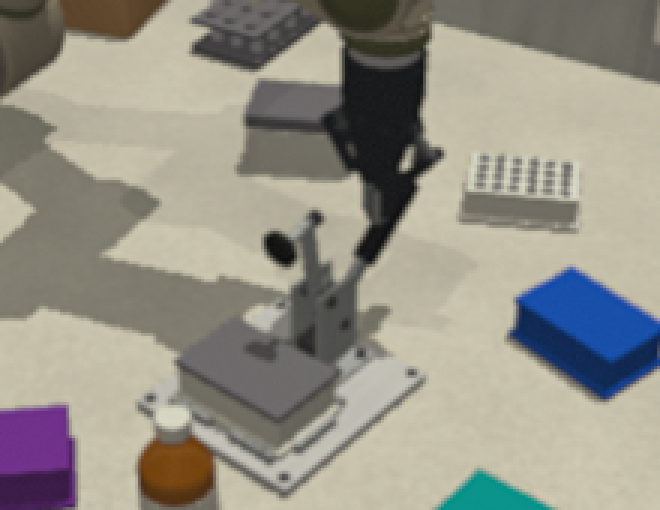

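Almost open. I'll take small steps to the stop.

>>> step_arm([
  [[0, -0.15, 0.18], [0, 0, 0]],
])

```text
t: 11.8
tool_pos: [0.5513, 0.1473, 0.1435]
eef_rot: [0.997, -0.08, -0.001, 0.006]
contact_force: [-8.1, -25.1, 48.8]
opening: 0.0003
```

>>> step_arm([
  [[0, -0.12, 0.15], [0, 0, 0]],
])

```text
t: 11.9
tool_pos: [0.5522, 0.1486, 0.1421]
eef_rot: [0.997, -0.079, 0.0, 0.01]
contact_force: [-33.5, -43.7, 83.9]
opening: 0.0
```

>>> step_arm([
  [[0, -0.08, 0.1], [0, 0, 0]],
])

```text
t: 12.0
tool_pos: [0.552, 0.1479, 0.1432]
eef_rot: [0.997, -0.079, 0.001, 0.015]
contact_force: [-25.2, -26.5, 51.9]
opening: -0.0002
```

On the open stop. I'll retreat up and back.

>>> step_arm([
  [[0, 0.2, -0.3], [0, 0, 0]],
  [[0, 0, -0.7], [0, 0, 0]],
  [[0, 0, -0.8], [0, 0, 0]],
  [[0, 0, -0.8], [0, 0, 0]],
  [[0, 0, -0.8], [0, 0, 0]],
])

```text
t: 12.5
tool_pos: [0.5498, 0.1443, 0.2803]
eef_rot: [0.997, -0.08, -0.002, 0.014]
contact_force: [-0.2, -0.3, -0.6]
opening: 0.0005
```

>>> step_arm([
  [[-0.8, -0.5, 0], [0, 0, 0]],
  [[-0.8, -0.5, 0], [0, 0, 0]],
  [[-0.8, -0.5, 0], [0, 0, 0]],
  [[-0.8, -0.5, 0], [0, 0, 0]],
  [[0, 0, 0], [0, 0, 0]],
])

```text
t: 13.0
tool_pos: [0.4348, 0.2487, 0.2799]
eef_rot: [0.997, -0.081, 0.002, 0.011]
contact_force: [0.1, -0.7, -0.1]
opening: -0.0003
```

```bash
python3 -c "
from h import *
jy()
s0=np.load('scene0.npz');W0=world('scene',s0['d'])
for c in('scene','top'):
  im,d=camera(c);save('end_'+c,im)
  if c=='scene':
    W=world('scene',d);save('scene14',im[130:300,180:400].repeat(3,0).repeat(3,1))
    m=np.zeros(d.shape,bool);m[235:265,238:295]=1
    for w in(W0,W):
      q=w[m&(w[...,2]>.05)&(w[...,2]<.08)];xj=(q[:,:2]-J0)@X;yj=(q[:,:2]-J0)@Y
      k=(abs(xj)<.055)&(yj>-.036)&(yj<.03);A=np.c_[xj,yj,np.ones(len(xj))][k];print(k.sum(),np.median(q[k,2]),np.linalg.lstsq(A,q[k,2],rcond=None)[0])
  for t in ('handle_end','grip_mid','lid_top','plate_foot','reagent','spare_plate','tip_box'):
    print(c,t,[(round(o['p'],2),np.round(o['at'],3).tolist()) for o in place_of(t,c)])
"
```

```text
t 13.0 th 0.379 r 0.2721 x -0.1291 open -0.0003 F [ 0.1 -0.7 -0.1] M [-0.02 -0.08 -0.02]
rot err [ 1.2 -0.3 -0.8]
TCP jig x,y,z -0.1291 0.2605 0.2799
660 0.06438153679019831 [0.00408044 0.00800452 0.06440193]
665 0.05685697755169261 [ 0.0008368  -0.00044426  0.05686676]
scene handle_end [(0.7, [0.56, 0.197, 0.134])]
scene grip_mid [(0.54, [0.55, 0.154, 0.105])]
scene lid_top [(0.95, [0.526, -0.027, 0.059]), (0.91, [0.379, -0.22, 0.045]), (0.91, [0.74, 0.213, 0.047]), (0.75, [0.523, -0.026, 0.012]), (0.75, [0.517, -0.031, 0.009]), (0.69, [0.777, -0.096, 0.047])]
scene plate_foot [(0.98, [0.776, -0.099, -0.003]), (0.9, [0.742, 0.213, 0.001]), (0.85, [0.519, -0.028, 0.011]), (0.57, [0.384, -0.218, -0.0])]
scene reagent [(0.67, [0.549, -0.187, 0.002])]
scene spare_plate [(0.85, [0.58, 0.404, -0.0]), (0.6, [0.525, -0.029, 0.059])]
scene tip_box [(0.57, [0.324, 0.37, -0.002])]
top handle_end [(0.57, [0.556, 0.197, 0.135])]
top grip_mid [(0.98, [0.551, 0.158, 0.111])]
top lid_top [(0.81, [0.384, -0.217, 0.046]), (0.6, [0.523, -0.027, 0.063]), (0.58, [0.777, -0.102, 0.049])]
top plate_foot [(0.83, [0.74, 0.212, -0.0]), (0.77, [0.383, -0.222, -0.0]), (0.63, [0.774, -0.096, 0.002]), (0.58, [0.525, -0.026, 0.014])]
top reagent [(0.83, [0.55, -0.184, -0.0])]
top spare_plate [(0.64, [0.587, 0.407, 0.002])]
top tip_box []
```

View pics/scene14.png

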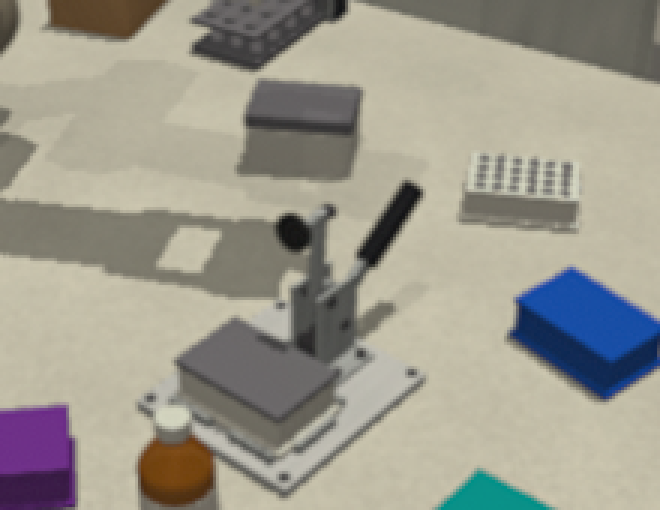

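The handle is fully open (end at crop px 415,190). The lid is flat and down in its nest, the bystanders haven't moved, and the robot is clear.

```bash
python3 -c "
from station import *
print(sign_off())"
```

```text
the job is handed in; nothing more can be done
None
```

The clamp was locked down on the lid and swung back fully open. The job was handed in at about 13.5 s with the robot clear of everything; sign-off gave no verdict.

**Closing:** I pinched the grip and swung the handle to about 0.9 rad. There the foot met the lid and the pinch slid off. I then lifted over the handle's end and pushed it over centre with shut fingers.

**Lock:** With the gripper backed off, the handle end measured about 1.26 rad, and the lid's top had dropped 7.5 mm by depth.

**Opening:** I pushed the handle back from the plate side to its open stop. The wrist force briefly reached about 100 N there, because I pressed on after it had stopped. That is below the 120 N wrist limit, and the contact was finger to handle.

**Last checks:**
- **Handle:** its end is back at its start position within about 3 mm, so fully open.
- **Lid:** it stayed 7.5 mm lower and flat after opening. The start was 5–8 mm proud, so it should be home. The absolute depth reads 57 mm instead of 60 mm, but it also read low at the start, so I relied on the drop.
- **Plate:** it measures within about 5 mm of the nest centre in both cameras, which is the detectors' own accuracy.
- **Bystanders:** all read unmoved within a few mm. The tip box was seen only by the scene camera, not the top one.

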